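# Thread the lens post into the magnifier stand and hold it

### The arm

A 7-joint arm with a two-finger parallel gripper is mounted at the origin on the work surface. World frame = base frame: x ahead of the robot, y to its left, z up, the work surface at z = 0. Lengths are in mm, angles in rad, forces in N, time in s.
With the tool pointing down it reaches from about 400 to 875 mm from the base axis. Payload 4.4 kg.
Tool frame: the origin (TCP) lies at the very end of the fingers, on their centre line; the grasp point (between the pads) lies 19 mm behind it; z points along the fingers, y is the line along which they close (so a half turn about z gives the same grasp; the last joint's range is limited). The gripper opens to 85 mm and grips with 20 to 120 N. Pads are 22 mm wide; open, the fingers measure 114 mm over their backs; the gripper's body (76 mm by 85 mm) begins 54 mm behind the grasp point. The pads swing forward as they close: fully open they stand 13 mm farther back than shut.
Start: joints at [1.251, 0.628, 0.038, 1.517, -0.027, 0.996, -0.02], TCP at [163.232, -629.184, 231.313] pointing down, gripper open.
Joint ranges: [-3.06, 3.06], [-0.37, 2.12], [-1.25, 1.32], [0.18, 2.47], [-1.1, 4.24], [0.23, 1.98], [-2.94, 2.94]. Speed limits (rad/s): [2.57, 2.57, 3.14, 3.14, 3.14, 3.14, 3.14].

### API

Orientations are given as [roll, pitch, yaw] about the fixed x, y, z axes, in that order (R = Rz(yaw) Ry(pitch) Rx(roll)).
In Python, from cell import monitor, viewer, workorder gives the robot as it stands.
- The arm moves only by the tool arm_command, never from a script. Its argument "series" is one flat list of numbers, 5 for each row, row after row: the opening in per cent of the stroke, from 0 (shut) to 100 (fully open), then the shift along the tool's x, y, z in cm, then the turn about the tool's z in degrees. In form: [claw, x, y, z, roll, claw, x, y, z, roll, ...]. A call has exactly 5 rows; each row is the pose to reach, as a shift and turn from the pose commanded when the call began, along the tool's axes at that moment; what a row does not reach only later rows make up. A row lasts 1/12 s, in which the tool goes at most 41.7 mm and 7.16 degrees, less where a joint would pass 70% of its speed; a pose out of reach is approached as far as the arm can. A call with a gripper value outside its range is refused whole. The fingers move at their own pace and stop on an object; the grip force is fixed at half the most. Time passes only in rows, so rows that repeat a pose let the fingers close, or fill a call up. It gives the time, the measured TCP pose, the force, the opening and the grip force at its end, in the units of the state.
- monitor.read_state(): the state, without advancing time (a new reading comes with each control period).
- viewer.get_image(name): name is "scene" or "top"; returns (picture, depth): 480x640x3 uint8, red, green, blue; 480x640 float32, mm along the optical axis (not along the pixel's ray), 0 where there is no reading.
- viewer.camera_model(name): a dict with "mtx" (3x3 intrinsics, pixels), "dist_coeffs" ([k1, k2, p1, p2, k3] as OpenCV has them; the pictures are not rectified), "R" (3x3) and "t" (3): a world point X has camera coordinates R X + t. Camera axes: x right, y down, z forward; pixel columns grow to the right and rows downward; lengths in mm; the calibration is good to about 2 mm. A picture is of the moment at which its call begins. camera_model takes no time and is no camera call.
- workorder.finish_job(): hands the job in; it is judged then, once.
The state is a dict: "clock": time; "qpos": joint angles; "qd": joint speeds; "tau": joint torques, N m; "eef_pos": TCP position; "tool_rot": TCP orientation; "force": force on the tool from outside, world axes, zero at the start; "torque": the same for the moment, N m; "width": finger opening in mm; "gripper_force": force on a finger pad.
Only numpy, scipy, OpenCV 4.12 (cv2) and the standard library are available. Lean on these libraries where they do the work, as an engineer would, in place of code of your own. Each camera call takes 0.05 s, during which the arm holds its last target. There are 200 camera calls.

### The job

Draw the steel lens post out of its slanted holder, turn it upright and thread it foot first down through the upper bushing of the magnifier stand and on through the lower one. Finish while holding it: keep gripping the post, upright and still, with its foot sticking out below the lower bushing about halfway down to the base plate, so that someone could tighten the thumb screws. Leave the solder reel, the tin and the screwdriver where they are.

Things in the scene. Friction and masses are not known exactly. Their poses are not given: they have to be found in the camera images.
- post: Lens post, loose, about 0.2 kg, 195 mm long: round steel rod 12 mm diameter, 145 mm long, with a black ribbed grip 22 mm diameter above it. Foot chamfered: 6 mm diameter at the end, 12 mm from 4 mm up. Origin: centre of the foot end; z runs along the rod from foot to grip. Starts foot down, 45 mm deep in the slanted holder, leaning about 28 degrees roughly towards the robot.
- post_grip (a point): Point on the post's axis inside the black grip, 168 mm from the foot: a good place to grip. The grip spans 145 to 185 mm from the foot; a thin stud 8 mm diameter stands 10 mm above it. Axes as the post.
- stand: Magnifier stand, fixed: dark steel base plate 130 x 130 mm, its top 12 mm above the bench; aluminium column 132 mm high at 24 to 44 mm towards +y; two brass bushing blocks 44 x 48 mm, one above the other, each with a vertical through bore, both on one axis. Thumb screws stick out to 42 mm on +x. Origin: on the bench, on the bore axis; z up. May stand on the robot's left or right; yaw varies.
- upper_bush (a point): Centre of the upper bushing's mouth, on the bore axis, 125 mm above the bench. This block is 15 mm thick (110 to 125 mm above the bench); bore 15 mm diameter with a 2.5 mm chamfer at the mouth. Axes as the stand.
- lower_bush (a point): Centre of the lower bushing's lower face (where the foot comes out), on the same axis, 45 mm above the bench. This block spans 45 to 60 mm above the bench; same bore and chamfer; free space of 50 mm between the blocks and 33 mm from here down to the base plate. Axes as the stand.
- holder: Slanted post holder, fixed: black base 110 x 80 x 10 mm with an aluminium block 50 x 50 x 55 mm tipped 25 degrees, so that its bore (13.5 mm diameter, 45 mm deep) points up and towards the holder's -x. The block's highest point is about 80 mm above the bench. Origin: on the bench, under the base's centre; z up. Place and yaw vary.
- reel: Bystander: reel of solder wire (grey flanges, bright wire between) standing on its flange, 60 mm diameter, 46 mm high. Origin: centre of its underside. Leave it alone.
- tin: Bystander: round steel tin, 56 mm diameter, 35 mm high. Origin: centre of its underside. Leave it alone.
- driver: Bystander: screwdriver with a black handle lying on the bench beyond the work. Origin: underside, near the middle; x runs from handle to blade. Leave it alone.
Not all that is in view belongs to the job. Leave any white look-alike of the post alone.

How it is judged (in metres and radians):
On the way, in this order (a step that is already met when the one before it is completed fails the run):
1. the post is drawn right out of the holder and lifted above the stand's height (height (world z) of post above 0.125 m), for 0.1 s.
2. the foot has come down through the upper bushing, between the two (z of post in the frame of stand between 0.055 and 0.105 m and horizontal distance between post and upper_bush below 0.008 m and angle between the z axis of post and the z axis of stand, either way round below 0.15 rad and height (world z) of post_grip above 0.15 m), for 0.05 s.
At the end, for the whole second after the job is handed in: The fingers still hold the post (over 1.5 N), upright within 0.08 rad and still, in both bushings: its foot within 5 mm of the bore axis and 6 to 28 mm below the lower bushing, so at least 5 mm above the base plate (horizontal distance between post and lower_bush below 0.005 m and horizontal distance between post_grip and upper_bush below 0.012 m and z of post in the frame of stand between 0.017 and 0.039 m and height (world z) of post_grip above 0.17 m and angle between the z axis of post and the z axis of stand, either way round below 0.08 rad and contact force between the fingers and post above 1.5 N and linear speed of post below 0.02 m/s and angular speed of post below 0.2 rad/s); the arm keeps its last pose, push and grip.
It fails at once if the solder reel is knocked more than 25 mm out of place (distance of reel from where it was at the start of the episode above 0.025 m).
It fails at once if the tin is knocked more than 25 mm out of place (distance of tin from where it was at the start of the episode above 0.025 m).
It fails at once if the screwdriver is knocked more than 25 mm out of place (distance of driver from where it was at the start of the episode above 0.025 m).
It also fails if it takes over 54 s, if anything falls off the work surface, if the arm or the gripper's body presses on something with over 40 N, if the wrist force passes 120 N, or if a joint passes its speed limit or range.

## Working session

There is one attempt and no reset: what is moved stays moved. The work goes in short steps, Python scripts to look and compute and a tool call to move; the robot and the scene stay as the last step left them, time stands still between calls to the robot, and variables do not carry over. Pictures are saved under pics/ and viewed, at most 10 in all, crops included, and the job is handed in when it is done.

Besides the shell and the picture viewer there is one more tool, called after "Emit:" as name(argument=value, ...), one argument or row to a line, values as JSON. arm_command: Moves the arm, as the interface text tells. Its arguments: {"type":"object","properties":{"series":{"type":"array","items":{"type":"number"}}},"required":["series"]}

```bash
ls; mkdir -p pics; python3 - <<'E'
from cell import monitor, viewer
import cv2,numpy as np
s=monitor.read_state(); print({k:np.round(v,3) for k,v in s.items()})
for n in("scene","top"):
    p,d=viewer.get_image(n); cv2.imwrite(f"pics/{n}0.png",p[:,:,::-1]); np.save(f"pics/{n}0.npy",d)
    c=viewer.camera_model(n); print(n,c)
E
```

```text
pics
{'clock': np.float64(0.0), 'qpos': array([ 1.251,  0.629,  0.038,  1.518, -0.027,  0.996, -0.02 ]), 'qd': array([ 0.   , -0.001,  0.   ,  0.001, -0.   ,  0.   ,  0.001]), 'tau': array([ 1.0000e-03, -5.6340e+01,  1.2260e+00, -1.9345e+01,  1.1000e-02,
        1.0000e-02, -0.0000e+00]), 'eef_pos': array([ 163.064, -628.578,  230.393]), 'tool_rot': array([-3.14 , -0.   ,  0.254]), 'force': array([-0.323,  0.163, -0.82 ]), 'torque': array([-0.02 , -0.013, -0.016]), 'gripper_force': np.float64(0.0), 'width': np.float64(85.596)}
scene {'mtx': array([[577.25618213,   0.        , 315.11550271],
       [  0.        , 577.25618213, 224.13951013],
       [  0.        ,   0.        ,   1.        ]]), 'dist_coeffs': array([-0.16033983,  0.        ,  0.        ,  0.        ,  0.        ]), 'R': array([[-0.09941752,  0.99487726, -0.01831379],
       [ 0.73909205,  0.06150908, -0.67079026],
       [-0.66622751, -0.08022389, -0.74142095]]), 't': array([ -22.60061652, -363.2342513 , 1637.28096645])}
top {'mtx': array([[479.33639867,   0.        , 326.57799283],
       [  0.        , 479.33639867, 241.01635987],
       [  0.        ,   0.        ,   1.        ]]), 'dist_coeffs': array([-0.0066168,  0.       ,  0.       ,  0.       ,  0.       ]), 'R': array([[ 0.02233601, -0.99954074,  0.02047947],
       [-0.98749517, -0.02525518, -0.15561319],
       [ 0.15605894, -0.0167476 , -0.98760575]]), 't': array([ 67.26923718, 597.63120937, 916.95624912])}
```

View pics/scene0.png

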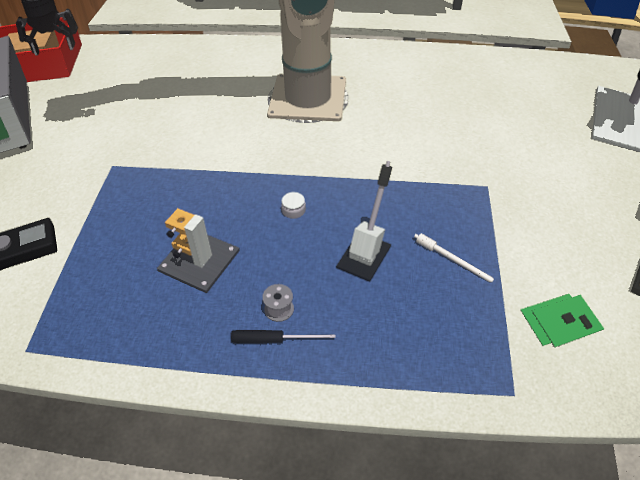

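View pics/top0.png

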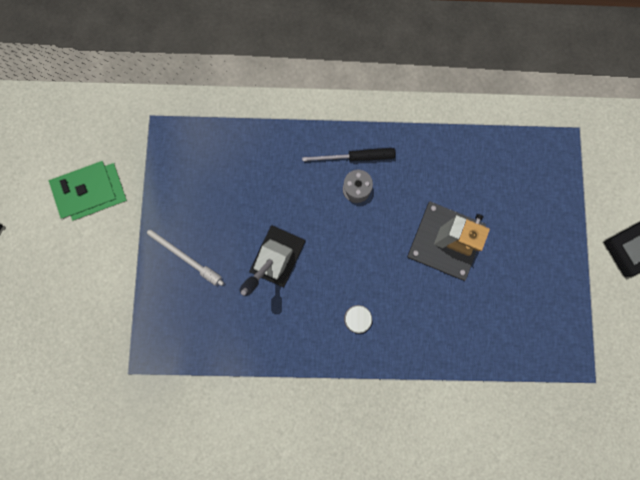

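Scene view: the stand is at about (195,245) and the tin at (293,205). The reel is at (278,300) and the driver at (283,337). There are two post candidates:
- The one in the slanted holder, with its black grip at (385,175).
- A white one lying at (455,257).

The steel rod with the black grip in the holder fits the description, and the white one is the look-alike. In the top view the post's grip is at (250,285) and the upper bore is at (473,235). I'll check these in enlarged crops.

```bash
cat > h.py <<'E'
import numpy as np,cv2
from cell import monitor,viewer
def ray(n,uv):
    c=viewer.camera_model(n); p=cv2.undistortPoints(np.array([[uv]],float),c["mtx"],c["dist_coeffs"])[0,0]
    return -c["R"].T@c["t"], c["R"].T@np.array([p[0],p[1],1.])
def onz(n,uv,z):
    o,d=ray(n,uv); return o+d*(z-o[2])/d[2]
def tri(a,b):
    o1,d1=ray("scene",a);o2,d2=ray("top",b)
    k=np.linalg.lstsq(np.c_[d1,-d2],o2-o1,rcond=None)[0]
    p,q=o1+k[0]*d1,o2+k[1]*d2; return (p+q)/2,np.linalg.norm(p-q)
def proj(n,X):
    c=viewer.camera_model(n)
    return cv2.projectPoints(np.array([X],float),cv2.Rodrigues(c["R"])[0],c["t"],c["mtx"],c["dist_coeffs"])[0][0,0]
def dep(n,uv,d):
    o,r=ray(n,uv); return o+r*d
E
python3 - <<'E'
import cv2,numpy as np
s=cv2.imread("pics/scene0.png");t=cv2.imread("pics/top0.png")
f=lambda im,x,y,w,h:cv2.resize(im[y:y+h,x:x+w],(400,300),interpolation=cv2.INTER_CUBIC)
m=np.vstack([np.hstack([f(s,310,155,160,120),f(t,210,220,100,75)]),np.hstack([f(s,140,195,120,90),f(t,405,195,100,75)])])
cv2.imwrite("pics/m0.png",m)
E
```

```text
(no output)
```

View pics/m0.png

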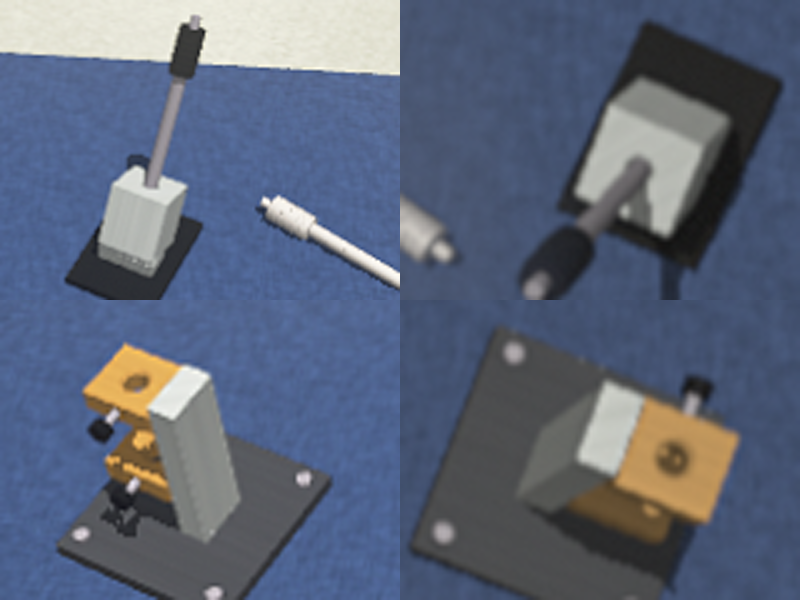

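The crops confirm it: a steel rod with a black grip and a stud stands in the holder, and the white one just lies on the mat. I'll use these full-image pixels:

| Point | Scene | Top |
|---|---|---|
| Stud tip | (388.4,162.2) | (244.2,292.5) |
| Rod at the mouth | (370.4,229) | (270.2,261.2) |
| Upper bore | (180.8,219.6) | (473.2,234.5) |

```bash
python3 - <<'E'
from h import *
np.set_printoptions(precision=1,suppress=True)
P={}
for k,a,b in [("stud",(388.4,162.2),(244.2,292.5)),("mouth",(370.4,229),(270.2,261.2)),("grip",(385,175.8),(249.5,284.5)),("bore",(180.8,219.6),(473.2,234.5))]:
    P[k],e=tri(a,b); print(k,P[k],e)
for n,uv in(("scene",(180.8,219.6)),("top",(473.2,234.5))): print("bore@125",onz(n,uv,125))
v=P["stud"]-P["mouth"]; L=np.linalg.norm(v); v/=L
print("len(150 exp)",L,"lean",np.degrees(np.arccos(v[2])),"az",np.degrees(np.arctan2(v[1],v[0])))
print("gripPt from stud",P["stud"]-27*v)
# brass block top via mask + depth
for n in("scene","top"):
    im=cv2.imread(f"pics/{n}0.png");d=np.load(f"pics/{n}0.npy");hs=cv2.cvtColor(im,cv2.COLOR_BGR2HSV)
    m=cv2.inRange(hs,(10,100,90),(25,255,255)); pts=[dep(n,(u,w),d[w,u]) for w,u in np.argwhere(m>0)[:,:] if d[w,u]>0 and (u<300 if n=="scene" else 405<u<505)]
    pts=np.array(pts);t=pts[np.abs(pts[:,2]-125)<5];print(n,len(pts),len(t),t.mean(0),cv2.minAreaRect(t[:,:2].astype(np.float32)))
    # grip dark mask by depth: points between 130..200 high near grip
    g=[]
    for w in range(480):
        for u in range(640):
            if d[w,u]>0:
                X=dep(n,(u,w),d[w,u])
                if np.linalg.norm(X-P["grip"])<60 and X[2]>90: g.append(X)
    g=np.array(g);c=g.mean(0);print(n,len(g),c,np.linalg.svd(g-c)[2][0])
for k in("reel","tin"):pass
print("tin",onz("top",(358,320),35),"reel",onz("top",(358,184),46),"driver",onz("top",(372,155),10))
E
```

```text
stud [482.1 220.7 195.1] 3.389281759606671
mouth [549.8 193.   66.7] 4.298540259090425
grip [497.1 215.8 171.3] 3.234763130583826
bore [ 603.4 -190.   120. ] 2.1451589639293047
bore@125 [ 608.  -186.6  125. ]
bore@125 [ 602.6 -189.4  125. ]
len(150 exp) 147.76219261667543 lean 29.664950409596482 az 157.7689998707392
gripPt from stud [494.5 215.6 171.6]
scene 2693 309 [ 605.9 -191.9  123.6] ((606.014892578125, -187.4984893798828), (51.4400634765625, 47.880821228027344), 69.52007293701172)Traceback (most recent call last):
  File "<stdin>", line 20, in <module>
  File "h.py", line 16, in dep
    o,r=ray(n,uv); return o+r*d
        ~~~^^^^^^
  File "h.py", line 4, in ray
    c=viewer.camera_model(n); p=cv2.undistortPoints(np.array([[uv]],float),c["mtx"],c["dist_coeffs"])[0,0]
ValueError: time passes only in moves, steps and waits
```

Emit:
arm_command(
  series=[100, 18.5, -9, -1.5, 0, 100, 18.5, -9, -1.5, 0, 100, 18.5, -9, -1.5, 0, 100, 18.5, -9, -1.5, 0, 100, 18.5, -9, -1.5, 0],
)

```text
clock: 0.52
eef_pos: [321.1, -493.6, 246.1]
tool_rot: [-3.141, -0.0, 0.254]
force: [0.8, -0.0, 0.1]
width: 85.5
gripper_force: 0.0
```

```bash
sed -i 's/^def ray/C={n:viewer.camera_model(n) for n in("scene","top")}\ndef ray/; s/c=viewer.camera_model(n)/c=C[n]/' h.py; cat >> h.py <<'E'
def to(x,y,z,yaw=None):
    s=monitor.read_state(); p=s["eef_pos"]; r=s["tool_rot"]; a=r[2]
    d=np.array([x,y,z])-p
    print("t%.2f"%s["clock"],"p",np.round(p,1),"rot",np.round(np.degrees(r),1),"F",np.round(s["force"],1),"w%.1f g%.1f"%(s["width"],s["gripper_force"]),"q",np.round(s["qpos"],2))
    print(" shift cm",np.round([(np.cos(a)*d[0]+np.sin(a)*d[1])/10,(np.sin(a)*d[0]-np.cos(a)*d[1])/10,-d[2]/10],2),"turn",None if yaw is None else round(np.degrees(a)-yaw,1))
E
python3 -c "
from h import *
to(480,-350,245,-22)"
```

```text
t0.52 p [ 321.1 -493.6  246.1] rot [-179.9   -0.    14.6] F [ 0.8 -0.   0.1] w85.5 g0.0 q [ 0.92  0.52  0.03  1.68 -0.02  0.94 -0.35]
 shift cm [18.98 -9.91  0.11] turn 36.6
```

Emit:
arm_command(
  series=[100, 18, -9.5, 0, 0, 100, 18, -9.5, 0, 0, 100, 18, -9.5, 0, 0, 100, 18, -9.5, 0, 0, 100, 18, -9.5, 0, 0],
)

```text
clock: 0.93
eef_pos: [471.9, -355.8, 246.0]
tool_rot: [-3.141, -0.0, 0.255]
force: [0.5, -0.3, -0.8]
width: 85.4
gripper_force: 0.0
```

```bash
python3 -c "
from h import *
to(510,-100,245,-22)"
```

```text
t0.93 p [ 471.9 -355.8  246. ] rot [-179.9   -0.    14.6] F [ 0.5 -0.3 -0.8] w85.4 g0.0 q [ 0.58  0.53  0.02  1.67 -0.02  0.95 -0.7 ]
 shift cm [ 10.15 -23.79   0.1 ] turn 36.6
```

Emit:
arm_command(
  series=[100, 1.8, -4, 0, 7, 100, 3.6, -8, 0, 14, 100, 5.4, -12, 0, 21, 100, 7.2, -16, 0, 28, 100, 9, -20, 0, 35],
)

```text
clock: 1.35
eef_pos: [504.8, -151.2, 246.0]
tool_rot: [-3.142, 0.001, -0.363]
force: [0.3, 0.7, 0.4]
width: 85.4
gripper_force: 0.0
```

```bash
python3 -c "
from h import *
to(495,60,245,-22)"
```

```text
t1.35 p [ 504.8 -151.2  246. ] rot [-180.     0.   -20.8] F [0.3 0.7 0.4] w85.4 g0.0 q [ 0.11  0.44  0.18  1.84 -0.1   0.87 -1.59]
 shift cm [ -8.42 -19.39   0.1 ] turn 1.2
```

Emit:
arm_command(
  series=[100, -8.5, -19, 0, 1, 100, -8.5, -19, 0, 1, 100, -8.5, -19, 0, 1, 100, -8.5, -19, 0, 1, 100, -8.5, -19, 0, 1],
)

```text
clock: 1.77
eef_pos: [491.1, 56.5, 246.2]
tool_rot: [3.141, 0.0, -0.374]
force: [2.0, -0.6, 0.1]
width: 85.5
gripper_force: 0.0
```

```bash
python3 -c "
from h import *
to(495,215.7,225,-22)"
```

```text
t1.77 p [491.1  56.5 246.2] rot [180.    0.  -21.4] F [ 2.  -0.6  0.1] w85.5 g0.0 q [-0.28  0.39  0.16  1.93 -0.08  0.83 -2.03]
 shift cm [ -5.45 -14.96   2.12] turn 0.6
```

Emit:
arm_command(
  series=[100, -5.5, -15, 0, 0.5, 100, -5.5, -15, 0, 0.5, 100, -5.5, -15, 0, 0.5, 100, -5.5, -15, 0, 0.5, 100, -5.5, -15, 0, 0.5],
)

```text
clock: 2.18
eef_pos: [494.1, 224.0, 245.8]
tool_rot: [-3.136, 0.002, -0.371]
force: [-0.1, 0.4, 0.2]
width: 85.5
gripper_force: 0.0
```

```bash
python3 - <<'E'
from h import *
to(495,215.7,152,-22)
a,_=viewer.get_image("scene");b,_=viewer.get_image("top")
f=lambda im,x,y:cv2.resize(im[y:y+150,x:x+130,::-1],(390,450))
cv2.imwrite("pics/m1.png",np.hstack([f(a,310,110),f(b,190,180)]))
E
```

```text
t2.18 p [494.1 224.  245.8] rot [-1.797e+02  1.000e-01 -2.130e+01] F [-0.1  0.4  0.2] w85.5 g0.0 q [-0.56  0.46  0.13  1.81 -0.08  0.88 -2.34]
 shift cm [0.39 0.74 9.38] turn 0.7
```

View pics/m1.png

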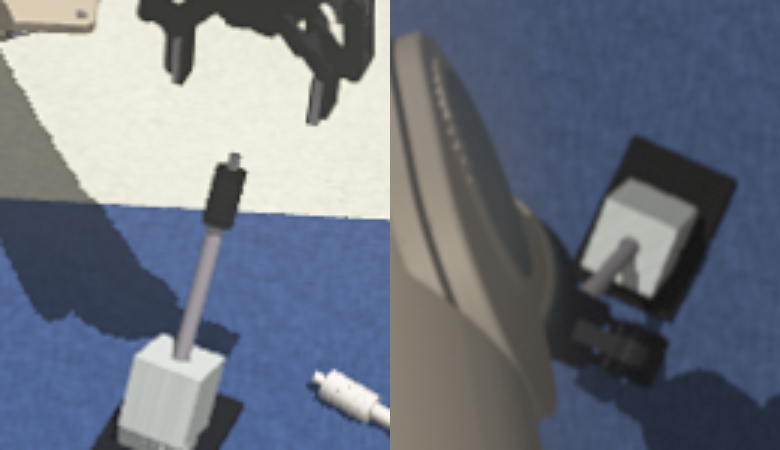

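The view shows the fingertips at scene (369,137) and (415,151), on either side of the stud tip at (389,162). The approach is centred, so I'll descend and then close.

Emit:
arm_command(
  series=[100, 0.4, 0.7, 2, 0.5, 100, 0.4, 0.7, 4.5, 0.5, 100, 0.4, 0.7, 7, 0.5, 100, 0.4, 0.7, 9.3, 0.5, 100, 0.4, 0.7, 9.3, 0.5],
)

```text
clock: 2.7
eef_pos: [493.8, 202.9, 149.6]
tool_rot: [3.135, 0.005, -0.394]
force: [-1.0, -0.2, 0.1]
width: 85.7
gripper_force: 0.0
```

```bash
python3 -c "
from h import *
to(495,215.7,152,-22)"
```

```text
t2.70 p [493.8 202.9 149.6] rot [179.6   0.3 -22.6] F [-1.  -0.2  0.1] w85.7 g0.0 q [-0.52  0.58  0.12  1.92 -0.1   0.66 -2.31]
 shift cm [-0.38 -1.22 -0.24] turn -0.6
```

Emit:
arm_command(
  series=[100, 0, 0, 0, 0, 100, 0, 0, 0, 0, 100, 0, 0, 0, 0, 100, 0, 0, 0, 0, 100, 0, 0, 0, 0],
)

```text
clock: 3.12
eef_pos: [497.2, 206.4, 154.5]
tool_rot: [-3.14, -0.001, -0.392]
force: [0.2, 1.0, 0.3]
width: 85.4
gripper_force: 0.0
```

```bash
python3 -c "
from h import *
to(495,215.7,152,-22)"
```

```text
t3.12 p [497.2 206.4 154.5] rot [-1.799e+02 -1.000e-01 -2.240e+01] F [0.2 1.  0.3] w85.4 g0.0 q [-0.52  0.58  0.12  1.91 -0.1   0.66 -2.31]
 shift cm [-0.56 -0.77  0.25] turn -0.4
```

Emit:
arm_command(
  series=[100, -0.5, -0.8, 0.2, 0, 100, -0.5, -0.8, 0.2, 0, 60, -0.5, -0.8, 0.2, 0, 30, -0.5, -0.8, 0.2, 0, 0, -0.5, -0.8, 0.2, 0],
)

```text
clock: 3.53
eef_pos: [495.0, 215.5, 151.3]
tool_rot: [3.141, -0.0, -0.392]
force: [0.0, -0.0, -0.2]
width: 51.8
gripper_force: 0.0
```

Emit:
arm_command(
  series=[0, 0, 0, 0, 0, 0, 0, 0, 0, 0, 0, 0, 0, 0, 0, 0, 0, 0, 0, 0, 0, 0, 0, 0, 0],
)

```text
clock: 3.95
eef_pos: [495.0, 215.4, 151.4]
tool_rot: [3.141, -0.0, -0.392]
force: [0.0, 0.1, 0.8]
width: 20.7
gripper_force: 58.5
```

```bash
python3 -c "
from h import *
to(495,215.7,152,-22)"
```

```text
t3.95 p [495.  215.4 151.4] rot [180.   -0.  -22.4] F [0.  0.1 0.8] w20.7 g58.5 q [-0.54  0.58  0.12  1.91 -0.1   0.66 -2.32]
 shift cm [-0.01 -0.03 -0.06] turn -0.4
```

Emit:
arm_command(
  series=[0, -0.37, 0, -0.72, 0, 0, -0.74, 0, -1.44, 0, 0, -1.1, 0, -2.15, 0, 0, -1.47, 0, -2.87, 0, 0, -1.82, 0, -3.56, 0],
)

```text
clock: 4.37
eef_pos: [477.5, 222.7, 187.9]
tool_rot: [-3.141, 0.0, -0.391]
force: [1.0, 0.1, -2.0]
width: 21.0
gripper_force: 59.0
```

Emit:
arm_command(
  series=[0, 0, 0, 0, 0, 0, 0, 0, 0, 0, 0, 0, 0, 0, 0, 0, 0, 0, 0, 0, 0, 0, 0, 0, 0],
)

```text
clock: 4.78
eef_pos: [478.1, 222.3, 186.5]
tool_rot: [3.141, 0.0, -0.392]
force: [0.4, -0.3, -2.4]
width: 20.7
gripper_force: 59.1
```

```bash
python3 - <<'E'
from h import *
to(495,215.7,152,-22)
a,_=viewer.get_image("scene");b,_=viewer.get_image("top")
f=lambda im,x,y:cv2.resize(im[y:y+150,x:x+130,::-1],(390,450))
cv2.imwrite("pics/m2.png",np.hstack([f(a,310,110),f(b,190,180)]))
E
```

```text
t4.78 p [478.1 222.3 186.5] rot [180.    0.  -22.5] F [ 0.4 -0.3 -2.4] w20.7 g59.1 q [-0.58  0.52  0.13  1.91 -0.1   0.72 -2.35]
 shift cm [ 1.81 -0.04  3.45] turn -0.5
```

View pics/m2.png

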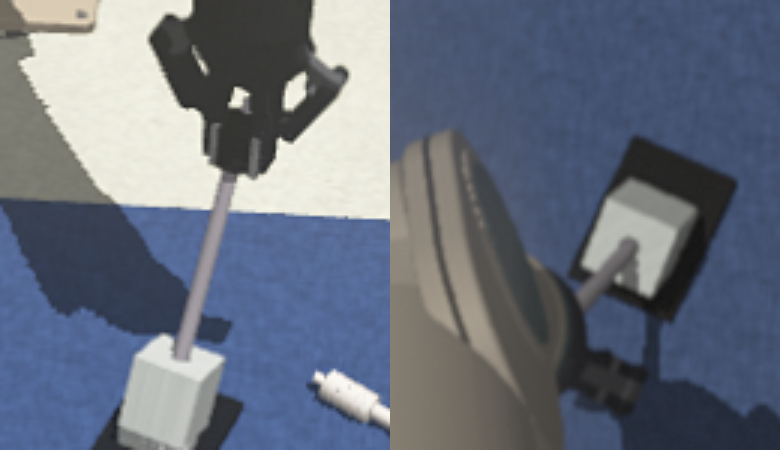

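The post came up with the grip and its foot is still in the mouth, with the rod entering the block at scene crop (183,355). Next I'll swing the grip over in an arc so the mouth's lip levers the post upright.

Emit:
arm_command(
  series=[0, 0.75, 0, -0.37, 0, 0, 1.54, 0, -0.72, 0, 0, 2.3, 0, -1.0, 0, 0, 3.1, 0, -1.28, 0, 0, 3.9, 0, -1.5, 0],
)

```text
clock: 5.3
eef_pos: [514.6, 207.2, 202.2]
tool_rot: [3.141, 0.001, -0.392]
force: [-2.7, 0.6, -3.3]
width: 20.5
gripper_force: 58.6
```

Emit:
arm_command(
  series=[0, 0.9, 0, -0.16, 0, 0, 1.8, 0, -0.3, 0, 0, 2.7, 0, -0.38, 0, 0, 3.7, 0, -0.4, 0, 0, 3.7, 0, -0.4, 0],
)

```text
clock: 5.72
eef_pos: [550.8, 192.2, 206.1]
tool_rot: [-3.141, -0.002, -0.394]
force: [-3.2, 1.4, 1.0]
width: 20.9
gripper_force: 58.8
```

```bash
cat > look.py <<'E'
from h import *
import sys
to(495,215.7,152,-22)
n,x1,y1,x2,y2=sys.argv[1],*map(int,sys.argv[2:6])
a,_=viewer.get_image("scene");b,_=viewer.get_image("top")
f=lambda im,x,y:cv2.resize(im[y:y+150,x:x+130,::-1],(390,450))
cv2.imwrite("pics/%s.png"%n,np.hstack([f(a,x1,y1),f(b,x2,y2)]))
np.savez("pics/%s.npz"%n,a=a,b=b)
E
python3 look.py m3 310 110 190 180
```

```text
t5.72 p [550.8 192.2 206.1] rot [-1.80e+02 -1.00e-01 -2.26e+01] F [-3.2  1.4  1. ] w20.9 g58.8 q [-0.47  0.56  0.13  1.74 -0.09  0.84 -2.26]
 shift cm [-6.05 -0.03  5.41] turn -0.6
```

View pics/m3.png

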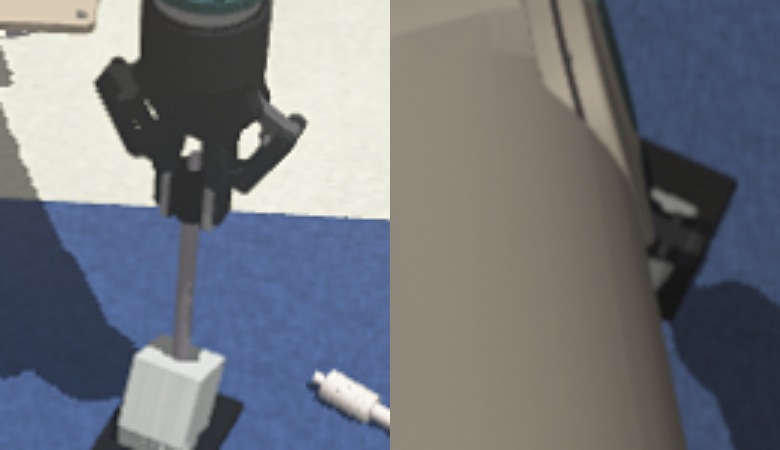

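The post now stands upright over the mouth, with the rod from crop (190,225) to (185,352) in the scene view. I'll lift it clear.

Emit:
arm_command(
  series=[0, 0, 0, -1.5, 0, 0, 0, 0, -4, 0, 0, 0, 0, -6.5, 0, 0, 0, 0, -9, 0, 0, 0, 0, -10.5, 0],
)

```text
clock: 6.23
eef_pos: [550.9, 193.4, 314.2]
tool_rot: [-3.138, -0.007, -0.392]
force: [0.1, 0.0, -2.1]
width: 20.4
gripper_force: 58.9
```

```bash
python3 -c "
from h import *
to(605,-188,311,-22)"
```

```text
t6.23 p [550.9 193.4 314.2] rot [-179.8   -0.4  -22.4] F [ 0.1  0.  -2.1] w20.4 g58.9 q [-0.49  0.45  0.15  1.61 -0.07  1.08 -2.28]
 shift cm [19.56 33.18  0.32] turn -0.4
```

Emit:
arm_command(
  series=[0, 1, 1.7, 0, 0, 0, 2.7, 4.5, 0, 0, 0, 4.4, 7.5, 0, 0, 0, 6.2, 10.5, 0, 0, 0, 8, 13.5, 0, 0],
)

```text
clock: 6.65
eef_pos: [572.1, 36.1, 311.5]
tool_rot: [-3.141, -0.004, -0.391]
force: [0.1, 0.5, -1.6]
width: 20.7
gripper_force: 59.2
```

Emit:
arm_command(
  series=[0, 1.8, 3, 0, 0, 0, 3.6, 6, 0, 0, 0, 5.4, 9, 0, 0, 0, 7.2, 12, 0, 0, 0, 8.8, 14.7, 0, 0],
)

```text
clock: 7.07
eef_pos: [597.0, -135.0, 311.4]
tool_rot: [3.14, -0.004, -0.393]
force: [0.8, 0.9, -2.0]
width: 20.2
gripper_force: 59.2
```

Emit:
arm_command(
  series=[0, 1.2, 2, 0, 0, 0, 2, 3.5, 0, 0, 0, 2.7, 4.8, 0, 0, 0, 2.7, 4.8, 0, 0, 0, 2.7, 4.8, 0, 0],
)

```text
clock: 7.48
eef_pos: [602.9, -186.6, 310.9]
tool_rot: [3.141, -0.001, -0.393]
force: [0.2, 0.7, -2.4]
width: 21.0
gripper_force: 59.2
```

Emit:
arm_command(
  series=[0, 0, 0, 0, 0, 0, 0, 0, 0, 0, 0, 0, 0, 0, 0, 0, 0, 0, 0, 0, 0, 0, 0, 0, 0],
)

```text
clock: 7.9
eef_pos: [602.8, -185.3, 311.0]
tool_rot: [-3.141, -0.0, -0.391]
force: [0.2, -0.0, -2.0]
width: 20.9
gripper_force: 59.2
```

```bash
python3 look.py m4 120 110 410 180; python3 -c "
from h import *
to(605,-188,311,-22)"
```

```text
t7.90 p [ 602.8 -185.3  311. ] rot [-180.    -0.   -22.4] F [ 0.2 -0.  -2. ] w20.9 g59.2 q [ 0.13  0.54  0.2   1.47 -0.11  1.14 -1.61]
 shift cm [-25.24 -32.97  15.9 ] turn -0.4
t8.00 p [ 602.7 -185.6  311. ] rot [-180.    -0.   -22.4] F [-0.1  0.3 -2.3] w20.7 g59.2 q [ 0.13  0.54  0.2   1.47 -0.11  1.15 -1.61]
 shift cm [ 0.3   0.13 -0.  ] turn -0.4
```

View pics/m4.png

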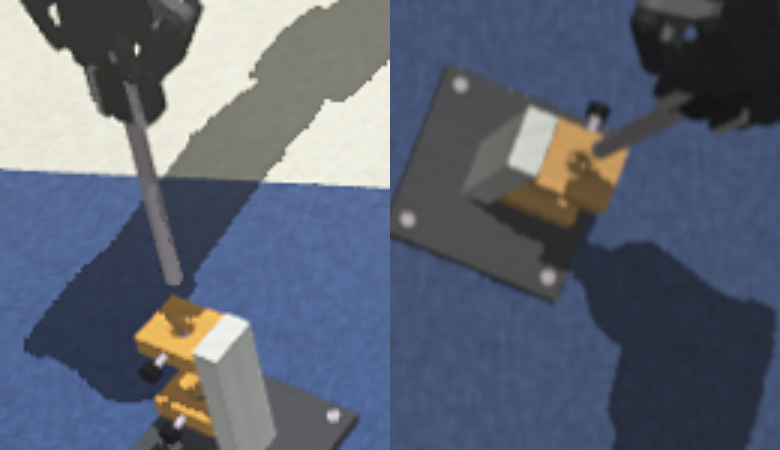

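The scene view shows the foot at (178,203.3) and the rod's top at (164.3,149.3), above the bore at (180.7,218.7). In the top view the foot is at (480.3,230), the rod's top at (506.7,215) and the bore at (473.3,234).

```bash
python3 - <<'E'
from h import *
np.set_printoptions(precision=1,suppress=True)
F,e=tri((178,203.3),(480.3,230)); 
o,d=ray("top",(506.7,215)); print("foot",F,e)
# rod planes from each view: normals -> axis direction
def nrm(n,a,b):
    _,x=ray(n,a);_,y=ray(n,b); v=np.cross(x,y); return v/np.linalg.norm(v)
ax=np.cross(nrm("scene",(178,203.3),(164.3,149.3)),nrm("top",(480.3,230),(506.7,215))); ax/=np.linalg.norm(ax); ax*=np.sign(ax[2])
c,s=np.cos(-.392),np.sin(-.392)
print("axis",ax*100,"tilt tool x,y deg",np.degrees([c*ax[0]+s*ax[1],s*ax[0]-c*ax[1]]))
print("bore",tri((180.7,218.7),(473.3,234)))
for z in(150,160): print(onz("scene",(178,203.3),z),onz("top",(480.3,230),z))
p=np.array([602.7,-185.6,311.]); print("foot vertical would be",proj("scene",p-[0,0,149]),proj("top",p-[0,0,149]),"bore at 605,-188", proj("scene",(605,-188,125)),proj("top",(605,-188,125)))
E
```

```text
foot [ 603.2 -186.8  167.6] 2.836538955313362
axis [  0.5   1.4 100. ] tilt tool x,y deg [-0.  -0.8]
bore (array([ 603.8, -189.3,  123.1]), np.float64(1.8465885548204357))
[ 586.9 -193.2  150. ] [ 606.7 -194.4  150. ]
[ 596.3 -188.7  160. ] [ 604.8 -190.9  160. ]
foot vertical would be [178.5 205. ] [477.8 230.9] bore at 605,-188 [180.5 218.5] [472.4 233.2]
```

The post is upright to within about 1° and sits 2–3 mm off the bore. I'll correct that and lower it slowly while watching the force.

Emit:
arm_command(
  series=[0, 0.15, 0.2, 0.5, 0, 0, 0.15, 0.2, 1.5, 0, 0, 0.15, 0.2, 2.5, 0, 0, 0.15, 0.2, 3.5, 0, 0, 0.15, 0.2, 4, 0],
)

```text
clock: 8.42
eef_pos: [602.2, -188.0, 268.4]
tool_rot: [3.141, 0.004, -0.392]
force: [-0.4, -0.1, -2.1]
width: 20.7
gripper_force: 59.2
```

Emit:
arm_command(
  series=[0, 0, 0, 0.3, 0, 0, 0, 0, 0.6, 0, 0, 0, 0, 0.9, 0, 0, 0, 0, 1.2, 0, 0, 0, 0, 1.2, 0],
)

```text
clock: 8.83
eef_pos: [603.2, -188.3, 258.5]
tool_rot: [3.142, 0.0, -0.392]
force: [-0.1, -0.3, -2.4]
width: 20.7
gripper_force: 59.2
```

```bash
python3 look.py m5 120 110 410 180
```

```text
t8.83 p [ 603.2 -188.3  258.5] rot [180.    0.  -22.4] F [-0.1 -0.3 -2.4] w20.7 g59.2 q [ 0.14  0.58  0.19  1.54 -0.12  1.03 -1.59]
 shift cm [-25.42 -33.21  10.65] turn -0.4
```

View pics/m5.png

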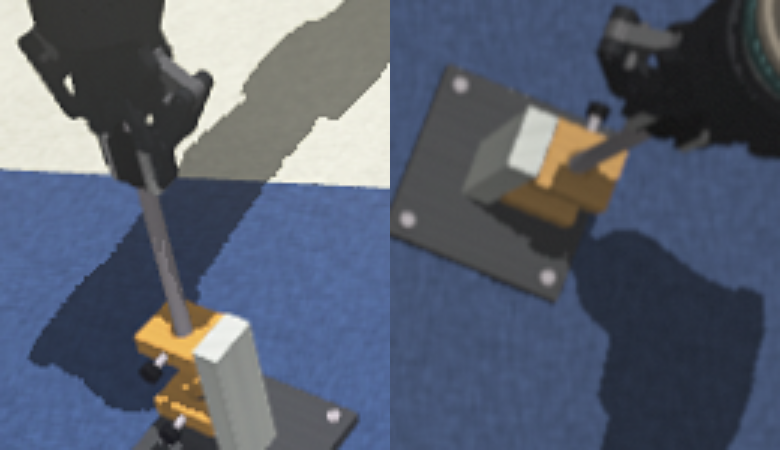

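The foot is inside the upper bore at scene crop (182,330), with no contact force. I'll continue down in stages.

Emit:
arm_command(
  series=[0, 0, 0, 0.6, 0, 0, 0, 0, 1.2, 0, 0, 0, 0, 1.8, 0, 0, 0, 0, 2.4, 0, 0, 0, 0, 3, 0],
)

```text
clock: 9.35
eef_pos: [603.2, -188.3, 228.0]
tool_rot: [-3.142, 0.0, -0.392]
force: [0.1, -0.0, -2.5]
width: 20.6
gripper_force: 59.2
```

Emit:
arm_command(
  series=[0, 0, 0, 0, 0, 0, 0, 0, 0.3, 0, 0, 0, 0, 0.6, 0, 0, 0, 0, 0.9, 0, 0, 0, 0, 1.2, 0],
)

```text
clock: 9.77
eef_pos: [603.4, -188.4, 216.8]
tool_rot: [-3.142, -0.0, -0.392]
force: [-0.7, -0.3, -2.0]
width: 20.7
gripper_force: 59.2
```

Emit:
arm_command(
  series=[0, 0, 0, 0.3, 0, 0, 0, 0, 0.6, 0, 0, 0, 0, 0.9, 0, 0, 0, 0, 1.2, 0, 0, 0, 0, 1.5, 0],
)

```text
clock: 10.18
eef_pos: [603.4, -188.4, 201.6]
tool_rot: [-3.142, -0.0, -0.392]
force: [-0.0, 0.7, -1.1]
width: 20.6
gripper_force: 59.2
```

```bash
python3 look.py m6 120 140 410 180
```

```text
t10.18 p [ 603.4 -188.4  201.6] rot [-180.    -0.   -22.4] F [-0.   0.7 -1.1] w20.6 g59.2 q [ 0.15  0.64  0.18  1.61 -0.14  0.91 -1.58]
 shift cm [-25.44 -33.21   4.96] turn -0.4
```

View pics/m6.png

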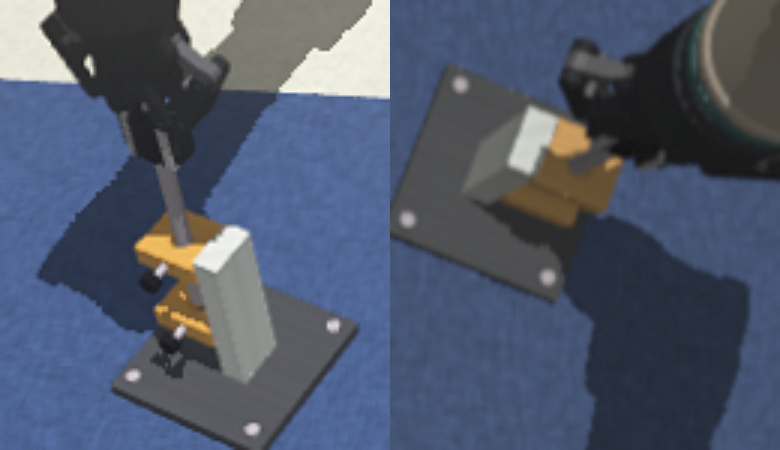

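The rod shows between the two blocks at scene crop (197,295), with hardly any contact force. One more stage down should leave the foot at about 28 mm.

Emit:
arm_command(
  series=[0, 0, 0, 0.4, 0, 0, 0, 0, 0.9, 0, 0, 0, 0, 1.5, 0, 0, 0, 0, 2.1, 0, 0, 0, 0, 2.6, 0],
)

```text
clock: 10.7
eef_pos: [603.0, -188.3, 175.0]
tool_rot: [3.141, 0.001, -0.392]
force: [-1.0, -0.1, -2.3]
width: 20.7
gripper_force: 59.2
```

Emit:
arm_command(
  series=[0, 0, 0, 0, 0, 0, 0, 0, 0, 0, 0, 0, 0, 0, 0, 0, 0, 0, 0, 0, 0, 0, 0, 0, 0],
)

```text
clock: 11.12
eef_pos: [603.5, -188.4, 176.2]
tool_rot: [-3.141, -0.001, -0.392]
force: [-0.5, -0.7, -1.6]
width: 20.5
gripper_force: 59.2
```

```bash
python3 look.py m7 120 140 410 180; python3 - <<'E'
import numpy as np,cv2
a=np.load("pics/m7.npz")["a"][:,:,::-1]
cv2.imwrite("pics/m7c.png",cv2.resize(a[160:270,130:240],(600,600),interpolation=cv2.INTER_CUBIC))
from h import *
for z in (195,173,143,28): print(z,proj("scene",(603.4,-188.4,z)))
E
```

```text
t11.12 p [ 603.5 -188.4  176.2] rot [-180.    -0.   -22.4] F [-0.5 -0.7 -1.6] w20.5 g59.2 q [ 0.15  0.67  0.17  1.63 -0.14  0.86 -1.58]
 shift cm [-25.46 -33.21   2.42] turn -0.4
195 [173.76229726 193.3168837 ]
173 [175.94888443 201.2664686 ]
143 [178.84790728 211.75569074]
28 [189.13364031 248.52378988]
```

View pics/m7c.png

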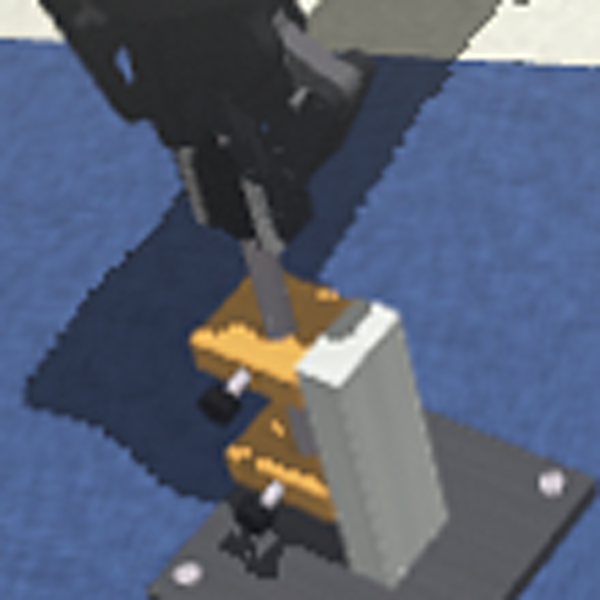

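The rod passes through both bores: it enters the upper one at crop (280,325) and shows between the blocks at (300,430). The lower front edge of the black grip, at about (179,205) in the full image, fits a foot height of about 28–32 mm. That is inside the 17–39 mm window, and the arm is still with a 59 N grip. Handing in.

```bash
python3 -c "
from cell import workorder
print(workorder.finish_job())"
```

```text
the job is handed in; nothing more can be done
None
```

I handed the job in at about 11 s of robot time: the post is upright through both bushings and still gripped at about 59 N, with its foot about 28–32 mm above the bench by my camera estimate; no verdict came back.

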